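# Wind the last label strip off and drop in a fresh roll

### The job

The label dispenser has run out. Wind up the last of the old backing strip by turning the crank steadily clockwise, as the arrow on the head shows, until it suddenly goes light, then stop and let go: cranked on for more than about half a turn, the loose end is pulled in and drags again. After that set the fresh roll of white labels gently into the dispenser's black bowl, flat and all the way down without forcing it, and leave the other things on the counter where they are.

Things in the scene. Friction and masses are not known exactly. Their poses are not given: they have to be found in the camera images.
- crank: Crank on the round grey winding head of the label dispenser (charcoal base 290x120, 14 high, fixed to the counter). Flat arm that turns about an upright axis; origin on the axis on top of the head, 66 over the counter, x along the arm to the knob, z up. Wind clockwise seen from above. No spring: it stays where it is let go. How it feels: see crank_axis.
- knob_mid (a point): Middle of the crank's black upright knob, which spins freely on its pin, so a hand holding it need not turn: 19 to 21 across, 38 tall, top 19 above this point, foot 19 below, with the arm just under it; 45 from the crank's axis. Nothing stands above it.
- crank_axis (a point): Point on the crank's axis at knob_mid's height, 100 over the counter; the knob circles it at 45 radius; the hub ends 16 below. Winding takes a steady 8 to 16 N at the knob all the way round. The strip comes free after 1.2 to 3.6 turns, at no visible mark; the push then drops at once to about 1 N, stays so for about 0.9 turn, then rises again.
- fresh_roll: Loose roll of blank white labels lying flat, 69 across, 30 high, about 70 g; treat as solid (the brown core gives no grip). Origin at the centre of its underside, z up. Grip it across its sides.
- bowl (a point): Centre of the floor of the dispenser's black drop-in bowl, where the roll's underside comes to rest (17 over the counter). The bowl is 74 across inside, flaring to 79 at the rim, which stands 9 above its floor and is 91 across outside, so fingers must hold the roll above its lowest 9. It lies 170 from the crank's axis; guide pins between them, 43 high, stand 66 or more from its centre.
- cinnamon_jar: Bystander, leave alone: glass spice jar with a mustard-yellow cap, 42x42x96 mm, standing; origin at the centre of its underside.
- cocoa_shaker: Bystander, leave alone: clear shaker with a grey perforated cap, 44x44x90 mm, standing; origin at the centre of its underside.
- order_pad: Bystander, leave alone: yellow spiral pad, 140x88x11 mm, lying flat; origin at the centre of its underside.
Mind the look-alikes: they are no part of the job. Leave any orange or purple look-alike of the fresh_roll alone.

How it is judged:
On the way, in this order (a step that is already met when the one before it is completed fails the run):
1. the strip has come free: the crank is let go and nothing drags on it (contact force between crank and anything else below 0.5 N), for 0.2 s.
2. the fresh roll lies in the bowl (horizontal distance between fresh_roll and bowl below 0.0045 m and z of fresh_roll in the frame of bowl between -0.002 and 0.002 m and angle between fresh_roll's own z axis and vertical below 0.05 rad), for 0.2 s.
At the end, for the whole second after the job is handed in: The crank is still and light (under 0.5 N on it and on the drum that it turns), and the fresh roll rests flat on the bowl's floor: within 4.5 mm of its centre, 2 mm in height and 0.05 rad of level (all of step 2 and contact force between crank and anything else below 0.5 N and angular speed of crank below 0.1 rad/s and linear speed of fresh_roll below 0.02 m/s); the robot touches nothing.
It fails at once if the fresh roll is dropped or thrown (faster than 0.6 m/s out of the fingers) (linear speed of fresh_roll above 0.6 m/s and contact force between the fingers and fresh_roll below 0.05 N).
It fails at once if the roll is forced against the dispenser with more than 40 N (contact force between fresh_roll and dispenser above 40 N).
It fails at once if the crank is whipped round faster than 12 rad/s (about two turns a second) (angular speed of crank above 12 rad/s).
It fails at once if one of the other things on the counter is moved by more than 20 mm (distance of any of cinnamon_jar, cocoa_shaker, order_pad from where it was at the start of the episode above 0.02 m).
It also fails if it takes over 70 s, if anything falls off the work surface, if the arm or the gripper's body presses on something with over 40 N, if the wrist force passes 120 N, or if a joint passes its speed limit or range.

### The arm

A 6-joint arm with a two-finger parallel gripper is mounted at the origin on a cart in front of the work surface, level with it; the furniture and walls round the work are solid. World frame = base frame: x ahead of the robot, y to its left, z up, the work surface at z = 0. Lengths are in m, angles in rad, forces in N, time in s.
With the tool pointing down it reaches from about 0.4 to 0.825 m from the base axis. Payload 7 kg.
Tool frame: the origin (TCP) lies at the very end of the fingers, on their centre line; the grasp point (between the pads) lies arm.grip_point_offset behind it (arm.grip_point_offset is the distance from the TCP to the grasp point, in m); z points along the fingers, y is the line along which they close (so a half turn about z gives the same grasp; the last joint's range is limited). The gripper opens to 88 mm and grips with 3 to 60 N. Pads are 19 mm wide; open, the fingers measure 130 mm over their backs; the gripper's body (78 mm by 193 mm) begins 47 mm behind the grasp point.
Start: joints at [1.406, 0.359, 0.012, 0, -1.224, -0.288], TCP at [0.295, 0.607, 0.192] pointing down, gripper open.
Joint ranges: [-3.07, 3.07], [-1.43, 2.12], [-1.02, 1.25], [-3.03, 1.67], [-3.05, -0], [-3.03, 3.03]. Speed limits (rad/s): [2.39, 2.39, 3.01, 3.14, 3.14, 3.14].

### API

Orientations are given as [roll, pitch, yaw] about the fixed x, y, z axes, in that order (R = Rz(yaw) Ry(pitch) Rx(roll)).
In Python, from station import arm gives the robot as it stands.
- The arm moves only by the shell command python3 -m crank 'ROWS' [OPENING] [FORCE]. ROWS is JSON, a list of rows, each an object of numbers: "dx", "dy", "dz": the shift along the tool's x, y, z in cm; "wx", "wy", "wz": the turn, a rotation vector about the tool's x, y, z in degrees. A call has exactly 10 rows; each row is the pose to reach, as a shift and turn from the pose commanded when the call began, along the tool's axes at that moment; what a row does not reach only later rows make up. A row lasts 1/8 s, in which the tool goes at most 62.5 mm and 10.7 degrees, less where a joint would pass 70% of its speed; a pose out of reach is approached as far as the arm can. A call with a gripper value outside its range is refused whole. OPENING is the finger opening in cm, from 0 to 8.76, set as the call begins (- or left out, the last holds). The fingers move at their own pace and stop on an object; FORCE is the grip in N (left out, the last holds). Time passes only in rows, so rows that repeat a pose let the fingers close, or fill a call up. It gives the time, the measured TCP pose, the force, the opening and the grip force at its end, in the units of the state.
- arm.get_state(): the state, without advancing time (a new reading comes with each control period).
- arm.grab_frame(name): name is "scene" or "top"; returns the picture (384x512x3 uint8, red, green, blue); there is no depth.
- arm.calibration(name): a dict with "fx", "fy", "cx", "cy" (pixels), "world_from_camera" (4x4, takes a point from camera to world coordinates). Camera axes: x right, y down, z forward; pixel columns grow to the right and rows downward; lengths in m; the calibration is good to about 2 mm. A picture is of the moment at which its call begins. calibration takes no time and is no camera call.
- arm.job_done(): hands the job in; it is judged then, once.
Trained networks look in the newest picture that a camera, given by its name, has taken for a name from the list of things; names that differ only in an ending like _2 or _b are one class to them, and where a whole thing is asked for, a point or a joint stands for the part that bears it (a point fixed in the world has none). Each returns a list of dicts, best first, with "confidence" (0 to 1); they miss things now and then, are a little off and sometimes report something else, mostly with a low value. They report only what shows in the picture. A call takes as long as a camera call. They do not tell look-alikes from the thing itself.
- arm.find_in(camera, query): "centre" ([x, y, z] in m, in world coordinates, good to about 4 mm: the middle of the surface that is visible of it).
- arm.masks_of(camera, query): "pixels" (384x512 bool, what is visible of it).
- arm.mark_of(camera, query): "centre" ([x, y, z] in m, in world coordinates, good to about 4 mm: a listed point, or the origin of a listed thing).
The state is a dict: "t": time; "q": joint angles; "qd": joint speeds; "joint_efforts": joint torques, N m; "eef_pos": TCP position; "ee_rot": TCP orientation; "force": force on the tool from outside, world axes, zero at the start; "moment": the same for the moment, N m; "width": finger opening in m; "gripper_force": force on a finger pad.
Only numpy, scipy, OpenCV 4.12 (cv2) and the standard library are available. Lean on these libraries where they do the work, as an engineer would, in place of code of your own. Each camera call takes 0.05 s, during which the arm holds its last target. There are 200 camera calls.

## Working session

There is one attempt and no reset: what is moved stays moved. The work goes in short steps, Python scripts to look and compute and a shell command to move; the robot and the scene stay as the last step left them, time stands still between calls to the robot, and variables do not carry over. Pictures are saved under pics/ and viewed, at most 12 in all, crops included, and the job is handed in when it is done.

```bash
mkdir -p pics; cat > h.py <<'E'
import numpy as np,cv2
from station import arm
def px(cam,p):
    c=arm.calibration(cam);T=np.linalg.inv(np.array(c["world_from_camera"]));q=T[:3,:3]@np.array(p)+T[:3,3]
    return c["fx"]*q[0]/q[2]+c["cx"],c["fy"]*q[1]/q[2]+c["cy"]
def ray(cam,u,v,z):
    c=arm.calibration(cam);T=np.array(c["world_from_camera"]);d=T[:3,:3]@np.array([(u-c["cx"])/c["fx"],(v-c["cy"])/c["fy"],1]);o=T[:3,3]
    return o+d*(z-o[2])/d[2]
E
python3 - <<'E'
from h import *
for c in("top","scene"):
    im=arm.grab_frame(c);cv2.imwrite(f"pics/{c}0.png",im[:,:,::-1])
    for n in("knob_mid","crank_axis","fresh_roll","bowl","crank","cinnamon_jar","cocoa_shaker","order_pad"):
        print(c,n,[(np.round(d["centre"],4).tolist(),round(d["confidence"],2),np.round(px(c,d["centre"])).tolist()) for d in arm.mark_of(c,n)[:4]])
s=arm.get_state();print(s,arm.grip_point_offset)
E
```

```text
top knob_mid [([0.453, -0.1791, 0.0991], 0.44, [299.0, 216.0])]
top crank_axis [([0.4824, -0.2064, 0.1034], 0.56, [304.0, 205.0])]
top fresh_roll [([0.3904, 0.2414, -0.0018], 0.68, [187.0, 287.0]), ([0.4415, 0.1214, 0.0022], 0.67, [216.0, 259.0]), ([0.4908, 0.2338, -0.001], 0.62, [179.0, 258.0])]
top bowl [([0.5051, -0.3758, 0.0215], 0.82, [344.0, 187.0])]
top crank [([0.4861, -0.2124, 0.0637], 0.52, [304.0, 206.0])]
top cinnamon_jar [([0.7026, -0.0022, -0.0011], 0.67, [223.0, 177.0])]
top cocoa_shaker [([0.4844, -0.2066, 0.104], 0.69, [303.0, 204.0]), ([0.7171, -0.0707, -0.0033], 0.52, [239.0, 167.0])]
top order_pad [([0.6682, 0.1175, 0.0029], 0.71, [194.0, 198.0])]
scene knob_mid [([0.4518, -0.1822, 0.0993], 0.7, [304.0, 190.0])]
scene crank_axis [([0.4831, -0.2146, 0.1057], 0.82, [299.0, 178.0])]
scene fresh_roll [([0.4909, 0.2331, -0.0018], 0.89, [221.0, 317.0]), ([0.394, 0.2451, 0.0053], 0.87, [252.0, 338.0]), ([0.4406, 0.1189, -0.0025], 0.75, [259.0, 290.0]), ([0.717, -0.0697, -0.002], 0.65, [210.0, 204.0])]
scene bowl [([0.508, -0.3787, 0.0193], 0.76, [310.0, 162.0]), ([0.4384
[... 284 characters left out ...]
0.0009], 0.56, [190.0, 255.0])]
{'t': 0.9, 'q': array([ 1.40611163e+00,  3.58602474e-01,  1.18817435e-02, -1.92172725e-05,
       -1.22412015e+00, -2.88099922e-01]), 'qd': array([ 0.00078423,  0.00016359,  0.00059213,  0.0008121 , -0.00016504,
       -0.00174384]), 'joint_efforts': array([ 1.53855246e-03, -5.82364476e+01,  2.93299019e+01,  7.00190574e+00,
        1.25220307e-02, -1.70079358e-05]), 'eef_pos': array([0.29528953, 0.60693523, 0.19154822]), 'ee_rot': array([ 3.14154480e+00,  4.66871152e-06, -4.52791152e-01]), 'force': array([-0.23282119,  0.23374224, -0.01830749]), 'moment': array([-0.07016315, -0.02394473,  0.01294488]), 'gripper_force': 0.0, 'width': 0.08773286124501661} 0.0188
```

View pics/top0.png

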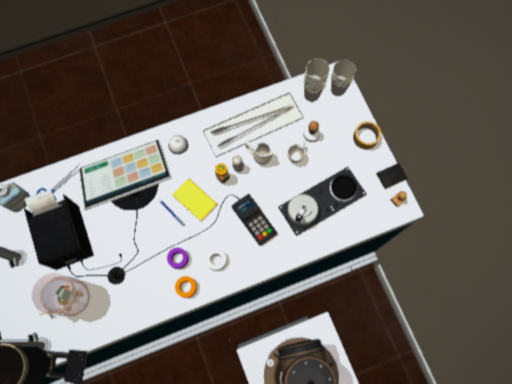

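View pics/scene0.png

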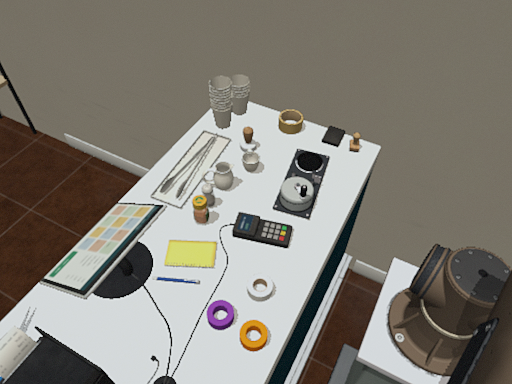

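The fresh-roll candidates are white (top 218,260 / scene 260,289), purple (178,258 / 221,315) and orange (186,287 / 253,335). The white one fits "white labels" and the other two are the look-alikes. I'll confirm that in a crop.

```bash
python3 - <<'E'
from h import *
t=arm.grab_frame("top");s=arm.grab_frame("scene")
a=cv2.resize(t[235:305,160:240],(400,350),interpolation=cv2.INTER_CUBIC)
b=cv2.resize(t[160:240,270:370],(400,320),interpolation=cv2.INTER_CUBIC)[:300]
c=cv2.resize(s[140:220,265:335],(350,400),interpolation=cv2.INTER_CUBIC)[:350]
o=np.zeros((600,800,3),np.uint8);o[:300,:400]=b;o[300:,:400]=a[:300];o[:350,400:750]=c
cv2.imwrite("pics/crop.png",o[:,:,::-1])
for cam,near in(("top",(217,260)),("scene",(260,289))):
    for d in arm.masks_of(cam,"fresh_roll"):
        m=np.array(d["pixels"]).astype(np.uint8);v,u=np.nonzero(m)
        if abs(u.mean()-near[0])+abs(v.mean()-near[1])<12:
            cs=max(cv2.findContours(m,0,2)[0],key=len)
            print(cam,u.mean(),v.mean(),"bbox",u.min(),u.max(),v.min(),v.max(),len(u),"z=.02:",ray(cam,u.mean(),v.mean(),.02).round(4))
            # silhouette match: solid cylinder model
            from scipy.optimize import minimize
            th=np.linspace(0,2*np.pi,60)
            def cost(p):
                pts=np.array([px(cam,(p[0]+.0345*np.cos(x),p[1]+.0345*np.sin(x),z)) for z in(0,.03) for x in th],np.float32)
                h=cv2.convexHull(pts);M=np.zeros((384*4,512*4),np.uint8);cv2.fillPoly(M,[np.round((h+.5)*4).astype(int)],1)
                big=cv2.resize(cv2.drawContours(np.zeros_like(m),[cs],-1,1,-1),None,fx=4,fy=4,interpolation=0)
                return float((M!=big).sum())
            r=minimize(cost,[.441,.120],method="Nelder-Mead",options=dict(initial_simplex=[[.441,.12],[.447,.12],[.441,.126]],maxiter=60))
            print("fit",r.x.round(4),r.fun/16)
for cam in("top","scene"):
  for n in("knob_mid","crank_axis","bowl"):
    print(cam,n,[np.round(d["centre"],4).tolist() for d in arm.mark_of(cam,n)[:1]])
E
```

```text
top 215.18430034129693 259.10921501706486 bbox 204 226 249 269 293 z=.02: [0.4375 0.1228 0.02  ]Traceback (most recent call last):
  File "<stdin>", line 22, in <module>
    res = _minimize_neldermead(fun, x0, args, callback, bounds=bounds,
                               **options)
    fxr = func(xr)
    fx = function(np.copy(x), *(wrapper_args + args))
  File "<stdin>", line 18, in cost
  File "h.py", line 4, in px
    c=arm.calibration(cam);T=np.linalg.inv(np.array(c["world_from_camera"]));q=T[:3,:3]@np.array(p)+T[:3,3]
ValueError: time passes only in moves, steps and waits
```

View pics/crop.png

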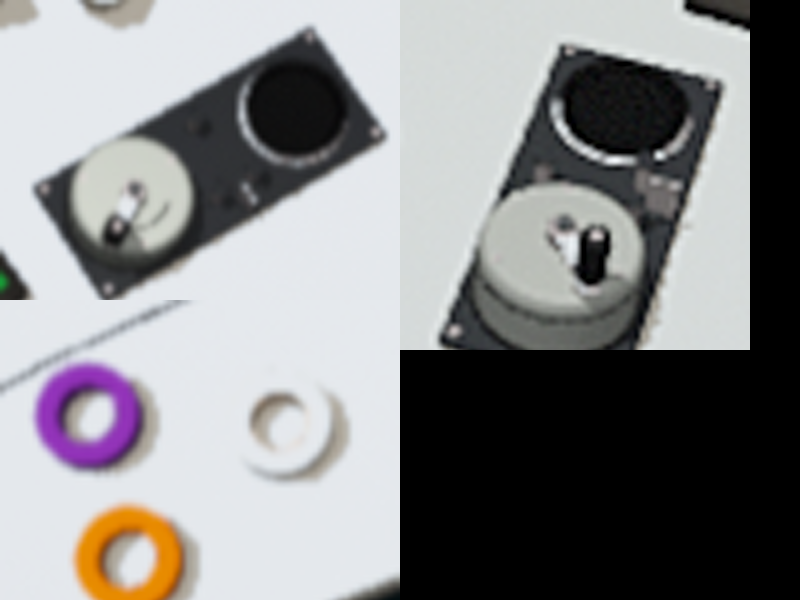

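The crop confirms it: the white roll is at top (217,260), with purple and orange to its left and below. The bowl is at top (344,187) and scene (309.5,161.6), and the knob top is at scene (304.5,186.5).

```bash
cat > h.py <<'E'
import numpy as np,cv2,functools
from station import arm
cal=functools.lru_cache(None)(arm.calibration)
def px(cam,p):
    c=cal(cam);T=np.linalg.inv(np.array(c["world_from_camera"]));q=T[:3,:3]@np.array(p)+T[:3,3]
    return c["fx"]*q[0]/q[2]+c["cx"],c["fy"]*q[1]/q[2]+c["cy"]
def ray(cam,u,v,z):
    c=cal(cam);T=np.array(c["world_from_camera"]);d=T[:3,:3]@np.array([(u-c["cx"])/c["fx"],(v-c["cy"])/c["fy"],1]);o=T[:3,3]
    return o+d*(z-o[2])/d[2]
def tool(p,yaw=None):
    "shift to world p in tool axes, cm, from current measured pose"
    from scipy.spatial.transform import Rotation as R
    s=arm.get_state();M=R.from_euler("xyz",s["ee_rot"]).as_matrix()
    return (M.T@(np.array(p)-s["eef_pos"])*100).round(2)
E
python3 - <<'E'
from h import *
print("bowl rim",ray("top",344,187,.026),ray("scene",309.5,161.6,.026))
s=cv2.imread("pics/top0.png").astype(int);
for cam,(u0,u1,v0,v1) in(("top",(325,362,168,207)),("scene",(292,328,147,173))):
    g=cv2.imread(f"pics/{cam}0.png").max(2)[v0:v1,u0:u1];m=(g<28).astype(np.uint8)
    n,l,st,ce=cv2.connectedComponentsWithStats(m);k=1+st[1:,4].argmax();c=ce[k]+[u0,v0];print(cam,st[k],c,ray(cam,*c,.022))
for cam in("top","scene"):
    print(cam,"knob",[np.round(d["centre"],4).tolist() for d in arm.mark_of(cam,"knob_mid")],"axis",[np.round(d["centre"],4).tolist() for d in arm.mark_of(cam,"crank_axis")],"bowl",[np.round(d["centre"],4).tolist() for d in arm.mark_of(cam,"bowl")])
print("knob top",ray("top",270+116/4,160+232/4,.119),ray("scene",304.5,186.5,.119),"roll top",ray("top",217.4,260,.03),ray("scene",260,286,.03))
print(tool([.40,.2,.25]),tool([.452,-.181,.17]),tool([.452,-.181,.089]))
E
```

```text
bowl rim [ 0.50520073 -0.37602919  0.026     ] [ 0.50699787 -0.37210911  0.026     ]
top [  7   7  25  23 429] [343.74592075 186.25407925] [ 0.50886322 -0.37752788  0.022     ]
scene [  5   5  25  19 362] [309.25690608 160.92541436] [ 0.51021248 -0.37863576  0.022     ]
top knob [[0.4513, -0.1776, 0.0996]] axis [[0.4836, -0.2073, 0.1012]] bowl [[0.5078, -0.3785, 0.0196]]
scene knob [[0.4515, -0.1808, 0.1013]] axis [[0.4874, -0.2122, 0.103]] bowl [[0.5104, -0.3807, 0.0154]]
knob top [ 0.44382658 -0.17245426  0.119     ] [ 0.45138792 -0.17953634  0.119     ] roll top [0.43021019 0.11691591 0.03      ] [0.43645285 0.1221685  0.03      ]
[27.22 32.01 -5.84] [48.56 64.    2.16] [48.56 64.   10.26]
```

```bash
python3 -m crank '[{"dx":2,"dy":2.5,"dz":-3},{"dx":5,"dy":6,"dz":-6,"wz":8},{"dx":8.5,"dy":10,"dz":-6,"wz":16},{"dx":12,"dy":14,"dz":-6,"wz":24},{"dx":15.5,"dy":18.2,"dz":-6,"wz":32},{"dx":19,"dy":22.4,"dz":-6,"wz":40},{"dx":22.5,"dy":26.6,"dz":-6,"wz":48},{"dx":26,"dy":30.6,"dz":-6,"wz":56},{"dx":29,"dy":35,"dz":-6,"wz":56},{"dx":32,"dy":39.5,"dz":-6,"wz":56}]' 4.5 40; python3 -c "
from h import *
print(tool([.4518,-.1797,.14]),arm.get_state()['ee_rot'])"
```

```text
[48.49 63.89  5.16] [-3.14157845e+00 -7.75505035e-06 -4.52787867e-01]$[0]: bad value
```

```bash
python3 -m crank '[{"dx":2,"dy":2.5,"dz":-3,"wx":0,"wy":0,"wz":0},{"dx":5,"dy":6,"dz":-6,"wx":0,"wy":0,"wz":8},{"dx":8.5,"dy":10,"dz":-6,"wx":0,"wy":0,"wz":16},{"dx":12,"dy":14,"dz":-6,"wx":0,"wy":0,"wz":24},{"dx":15.5,"dy":18.2,"dz":-6,"wx":0,"wy":0,"wz":32},{"dx":19,"dy":22.4,"dz":-6,"wx":0,"wy":0,"wz":40},{"dx":22.5,"dy":26.6,"dz":-6,"wx":0,"wy":0,"wz":48},{"dx":26,"dy":30.6,"dz":-6,"wx":0,"wy":0,"wz":56},{"dx":29,"dy":35,"dz":-6,"wx":0,"wy":0,"wz":56},{"dx":32,"dy":39.5,"dz":-6,"wx":0,"wy":0,"wz":56}]' 4.5 40; python3 -c "
from h import *
print(tool([.4518,-.1797,.14]),arm.get_state()['ee_rot'])"
```

```text
t: 2.6
eef_pos: [0.4103, 0.1101, 0.252]
ee_rot: [-3.141, 0.0, -1.43]
force: [1.1, -0.2, -0.2]
width: 0.0451
gripper_force: 0.0
[29.29 -0.03 11.18] [-3.14061290e+00  4.79771604e-04 -1.42974388e+00]
```

```bash
python3 -m crank '[{"dx":4,"dy":0,"dz":0,"wx":0,"wy":0,"wz":0},{"dx":8,"dy":0,"dz":0,"wx":0,"wy":0,"wz":0},{"dx":12,"dy":0,"dz":1,"wx":0,"wy":0,"wz":0},{"dx":16,"dy":0,"dz":3,"wx":0,"wy":0,"wz":0},{"dx":20,"dy":0,"dz":5,"wx":0,"wy":0,"wz":0},{"dx":24,"dy":0,"dz":7,"wx":0,"wy":0,"wz":0},{"dx":27,"dy":0,"dz":9,"wx":0,"wy":0,"wz":0},{"dx":29,"dy":0,"dz":10.5,"wx":0,"wy":0,"wz":0},{"dx":29.2,"dy":0,"dz":11,"wx":0,"wy":0,"wz":0},{"dx":29.2,"dy":0,"dz":11,"wx":0,"wy":0,"wz":0}]'; python3 -c "
from h import *
print(tool([.4518,-.1797,.091]),arm.get_state()['ee_rot'])
im=arm.grab_frame('scene');cv2.imwrite('pics/s1.png',cv2.resize(im[120:220,250:350],(600,600),interpolation=cv2.INTER_CUBIC)[:,:,::-1])
for n in('knob_mid','crank_axis'):print(n,arm.mark_of('scene',n))"
```

```text
t: 3.85
eef_pos: [0.451, -0.1772, 0.1416]
ee_rot: [3.141, 0.0, -1.431]
force: [-0.4, -0.3, -0.7]
width: 0.0448
gripper_force: 0.0
[ 0.26 -0.05  5.06] [ 3.14121596e+00  4.52837540e-05 -1.43061787e+00]
knob_mid [{'centre': [0.4506, -0.1806, 0.0979], 'confidence': 0.68}, {'centre': [0.4856, -0.2131, 0.105], 'confidence': 0.32}]
crank_axis [{'centre': [0.486, -0.2133, 0.1056], 'confidence': 0.76}]
```

View pics/s1.png

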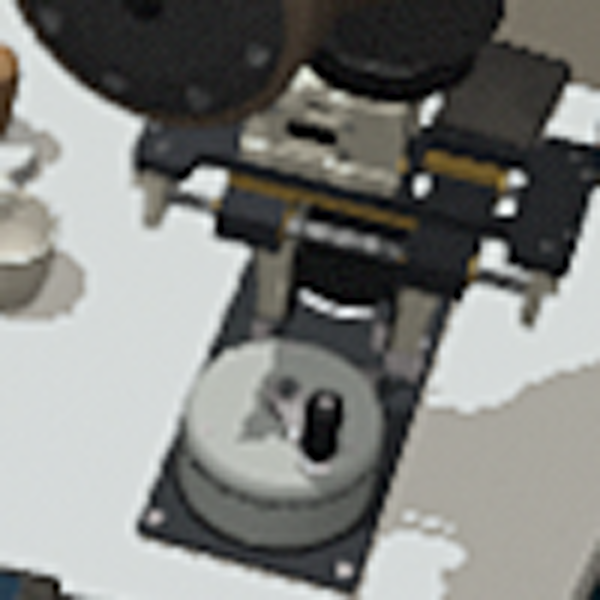

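The image shows the open fingers (crop 265,330 and 405,365) straddling above the knob (320,420). I'll check that the projection agrees.

```bash
python3 -c "
from h import *
print(px('scene',arm.get_state()['eef_pos']),px('scene',[.451,-.1797,.119]))
for c in('scene','top'):
  arm.grab_frame(c)
  for n in('knob_mid','crank_axis'):print(c,n,[np.round(d['centre'],4).tolist() for d in arm.mark_of(c,n)[:1]])"
```

```text
(np.float64(304.86797300566366), np.float64(181.6583675043431)) (np.float64(304.64530107850857), np.float64(186.51116516938652))
scene knob_mid [[0.4526, -0.1799, 0.0987]]
scene crank_axis [[0.4829, -0.2124, 0.1042]]
top knob_mid []
top crank_axis [[0.4846, -0.2107, 0.0977]]
```

```bash
python3 -m crank '[{"dx":0.2,"dy":0,"dz":1,"wx":0,"wy":0,"wz":0},{"dx":0.2,"dy":0,"dz":2.5,"wx":0,"wy":0,"wz":0},{"dx":0.2,"dy":0,"dz":4,"wx":0,"wy":0,"wz":0},{"dx":0.2,"dy":0,"dz":5,"wx":0,"wy":0,"wz":0},{"dx":0.2,"dy":0,"dz":5,"wx":0,"wy":0,"wz":0},{"dx":0.2,"dy":0,"dz":5,"wx":0,"wy":0,"wz":0},{"dx":0.2,"dy":0,"dz":5,"wx":0,"wy":0,"wz":0},{"dx":0.2,"dy":0,"dz":5,"wx":0,"wy":0,"wz":0},{"dx":0.2,"dy":0,"dz":5,"wx":0,"wy":0,"wz":0},{"dx":0.2,"dy":0,"dz":5,"wx":0,"wy":0,"wz":0}]'
python3 -m crank '[{"dx":0,"dy":0,"dz":0,"wx":0,"wy":0,"wz":0},{"dx":0,"dy":0,"dz":0,"wx":0,"wy":0,"wz":0},{"dx":0,"dy":0,"dz":0,"wx":0,"wy":0,"wz":0},{"dx":0,"dy":0,"dz":0,"wx":0,"wy":0,"wz":0},{"dx":0,"dy":0,"dz":0,"wx":0,"wy":0,"wz":0},{"dx":0,"dy":0,"dz":0,"wx":0,"wy":0,"wz":0},{"dx":0,"dy":0,"dz":0,"wx":0,"wy":0,"wz":0},{"dx":0,"dy":0,"dz":0,"wx":0,"wy":0,"wz":0},{"dx":0,"dy":0,"dz":0,"wx":0,"wy":0,"wz":0},{"dx":0,"dy":0,"dz":0,"wx":0,"wy":0,"wz":0}]' 1.5 40
cat > circ.py <<'E'
import sys
from h import *
# a0: knob angle, n steps, da deg, axis; prints tool shifts
s=arm.get_state();p=s["eef_pos"];ax=np.array([float(sys.argv[1]),float(sys.argv[2])]);da=float(sys.argv[3]);y=s["ee_rot"][2]
v=p[:2]-ax;a=np.arctan2(v[1],v[0]);print("r",np.hypot(*v),"ang",np.degrees(a),"F",s["force"],"Ft_cw",s["force"][:2]@[np.sin(a),-np.cos(a)],"Fr",s["force"][:2]@v/np.hypot(*v),"w",s["width"],"z",p[2])
for i in range(1,11):
    b=a-np.radians(da)*i;w=ax+.045*np.array([np.cos(b),np.sin(b)])-p[:2]
    print(np.round(100*np.array([w@[np.cos(y),np.sin(y)],w@[np.sin(y),-np.cos(y)]]),2))
E
python3 circ.py .484 -.2115 15
```

```text
t: 5.55
eef_pos: [0.4515, -0.1793, 0.0916]
ee_rot: [-3.141, -0.0, -1.43]
force: [0.3, -0.0, 0.2]
width: 0.0452
gripper_force: 0.0
t: 6.8
eef_pos: [0.4514, -0.1793, 0.0916]
ee_rot: [3.142, 0.0, -1.43]
force: [0.5, -0.5, 0.5]
width: 0.0149
gripper_force: 0.0
r 0.045776305545165166 ang 135.3423460456348 F [ 0.54067943 -0.54067392  0.50336066] Ft_cw -0.004564808537735662 Fr -0.7646186623002279 w 0.014886182300203773 z 0.0915622004274556
[-0.52 -1.07]
[-0.82 -2.2 ]
[-0.82 -3.38]
[-0.51 -4.51]
[ 0.08 -5.53]
[ 0.92 -6.35]
[ 1.94 -6.94]
[ 3.07 -7.24]
[ 4.25 -7.23]
[ 5.38 -6.92]
```

The fingers closed to 15 mm with no grip force, so they missed the knob. I'll open them and look.

```bash
python3 -c "
from h import *
im=arm.grab_frame('scene');t=arm.grab_frame('top')
o=np.hstack([cv2.resize(im[150:220,270:340],(400,400),interpolation=cv2.INTER_CUBIC),cv2.resize(t[170:240,265:335],(400,400),interpolation=cv2.INTER_CUBIC)])
cv2.imwrite('pics/s2.png',o[:,:,::-1])
e=arm.get_state()['eef_pos'];print(px('scene',e),px('top',e))
for c in('scene','top'):
  for n in('knob_mid','crank_axis'):print(c,n,[np.round(d['centre'],4).tolist() for d in arm.mark_of(c,n)[:1]])"
```

```text
(np.float64(303.47644775623473), np.float64(192.69755048661338)) (np.float64(299.2797717143501), np.float64(217.13185591994156))
scene knob_mid [[0.4523, -0.1817, 0.0988]]
scene crank_axis [[0.4837, -0.2113, 0.1026]]
top knob_mid []
top crank_axis [[0.4829, -0.2103, 0.1006]]
```

View pics/s2.png

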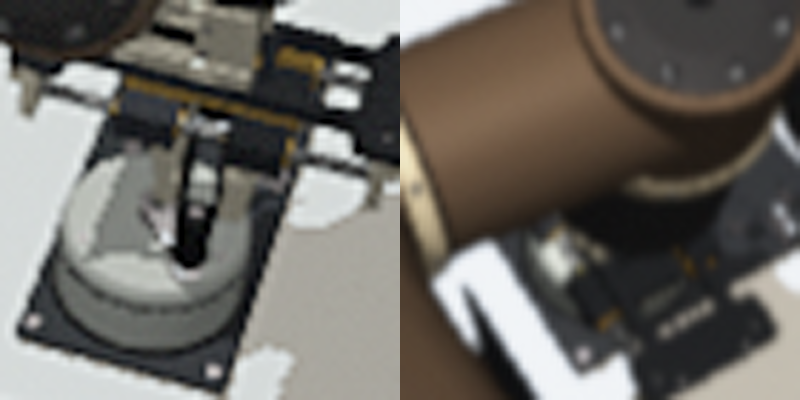

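```bash
python3 -c "
from h import *
for z in(.081,.119):print(z,px('scene',[.452,-.18,z]))
print('cams',np.array(cal('scene')['world_from_camera'])[:3,3],np.array(cal('top')['world_from_camera'])[:3,3])
p=np.array([.452,-.18,.1]);b=np.array(px('scene',p))
for i in range(3):
  q=p.copy();q[i]+=.01;print('xyz'[i],np.array(px('scene',q))-b)
print(ray('scene',305,187,.0916),ray('scene',303,195.5,.081),ray('scene',305,181.5,.119))
s=arm.get_state();print(s['q'],s['eef_pos'])
im=cv2.imread('pics/s2.png')
g=cv2.imwrite('pics/s3.png',cv2.resize(arm.grab_frame('scene')[165:205,280:330],(750,600),interpolation=0)[:,:,::-1])
"
```

```text
0.081 (np.float64(303.0431433593395), np.float64(194.80165308139934))
0.119 (np.float64(304.37107301018284), np.float64(186.31951201310355))
cams [0.21713015 0.57980509 0.99541917] [0.15036159 0.09681146 1.62949817]
x [-3.10979242 -1.23171481]
y [-1.38211867  2.259284  ]
z [ 0.35166591 -2.24626346]
[ 0.45659041 -0.20215945  0.0916    ] [ 0.45100499 -0.17743478  0.081     ] [ 0.45802892 -0.19827882  0.119     ]
[ 2.77839543e-02  1.40856059e-01 -5.34491898e-01 -2.38905115e-05
 -8.95426501e-01  1.12835398e-01] [ 0.45145597 -0.17931989  0.09156897]
```

View pics/s3.png

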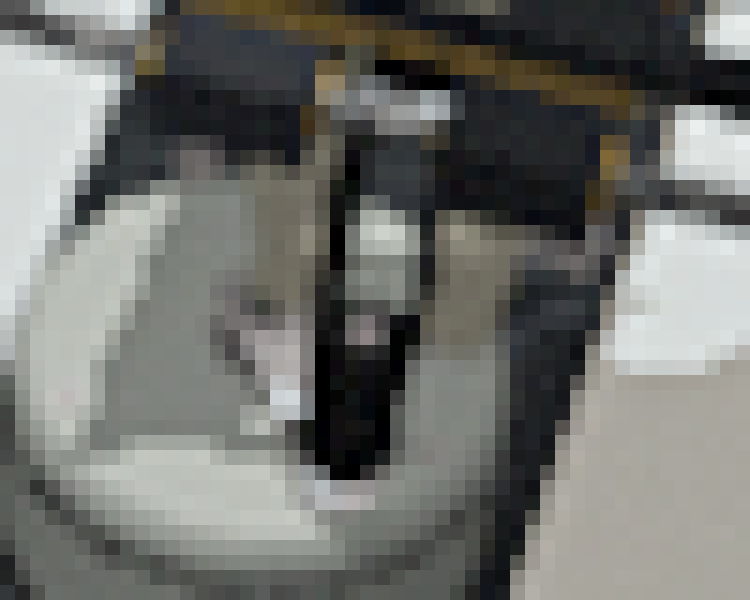

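The picture shows the finger ends at scene (~305,186.5), level with the knob's top at (304,187). The reported TCP should project to row 192.7, so the tips look about 25 mm higher than reported. I'll open, go down a cautious 1 cm and close again.

```bash
python3 -m crank '[{"dx":0,"dy":0,"dz":0,"wx":0,"wy":0,"wz":0},{"dx":0,"dy":0,"dz":0,"wx":0,"wy":0,"wz":0},{"dx":0,"dy":0,"dz":0,"wx":0,"wy":0,"wz":0},{"dx":0,"dy":0,"dz":0.2,"wx":0,"wy":0,"wz":0},{"dx":0,"dy":0,"dz":0.4,"wx":0,"wy":0,"wz":0},{"dx":0,"dy":0,"dz":0.6,"wx":0,"wy":0,"wz":0},{"dx":0,"dy":0,"dz":0.8,"wx":0,"wy":0,"wz":0},{"dx":0,"dy":0,"dz":1,"wx":0,"wy":0,"wz":0},{"dx":0,"dy":0,"dz":1,"wx":0,"wy":0,"wz":0},{"dx":0,"dy":0,"dz":1,"wx":0,"wy":0,"wz":0}]' 4.5 20
python3 -m crank '[{"dx":0,"dy":0,"dz":0,"wx":0,"wy":0,"wz":0},{"dx":0,"dy":0,"dz":0,"wx":0,"wy":0,"wz":0},{"dx":0,"dy":0,"dz":0,"wx":0,"wy":0,"wz":0},{"dx":0,"dy":0,"dz":0,"wx":0,"wy":0,"wz":0},{"dx":0,"dy":0,"dz":0,"wx":0,"wy":0,"wz":0},{"dx":0,"dy":0,"dz":0,"wx":0,"wy":0,"wz":0},{"dx":0,"dy":0,"dz":0,"wx":0,"wy":0,"wz":0},{"dx":0,"dy":0,"dz":0,"wx":0,"wy":0,"wz":0},{"dx":0,"dy":0,"dz":0,"wx":0,"wy":0,"wz":0},{"dx":0,"dy":0,"dz":0,"wx":0,"wy":0,"wz":0}]' 1.5 20

```

```text
t: 8.4
eef_pos: [0.4515, -0.1793, 0.0816]
ee_rot: [3.142, -0.0, -1.43]
force: [0.5, 0.1, 0.9]
width: 0.0452
gripper_force: 0.0
t: 9.65
eef_pos: [0.453, -0.1792, 0.0819]
ee_rot: [-3.139, -0.0, -1.43]
force: [5.1, 0.9, -3.1]
width: 0.0151
gripper_force: 16.2
```

```bash
python3 -m crank '[{"dx":0,"dy":0,"dz":0,"wx":0,"wy":0,"wz":0},{"dx":0,"dy":0,"dz":0,"wx":0,"wy":0,"wz":0},{"dx":0,"dy":0,"dz":0,"wx":0,"wy":0,"wz":0},{"dx":0,"dy":0,"dz":0,"wx":0,"wy":0,"wz":0},{"dx":0,"dy":0,"dz":0,"wx":0,"wy":0,"wz":0},{"dx":0,"dy":0,"dz":0,"wx":0,"wy":0,"wz":0},{"dx":0,"dy":0,"dz":0,"wx":0,"wy":0,"wz":0},{"dx":0,"dy":0,"dz":0,"wx":0,"wy":0,"wz":0},{"dx":0,"dy":0,"dz":0,"wx":0,"wy":0,"wz":0},{"dx":0,"dy":0,"dz":0,"wx":0,"wy":0,"wz":0}]' 0.5 20
python3 -c "
from h import *
im=arm.grab_frame('scene')
cv2.imwrite('pics/s4.png',cv2.resize(im[165:205,280:330],(750,600),interpolation=0)[:,:,::-1])
print(arm.mark_of('scene','knob_mid'),arm.get_state()['force'])"
```

```text
t: 10.9
eef_pos: [0.4529, -0.1792, 0.0818]
ee_rot: [-3.139, -0.0, -1.43]
force: [6.3, 0.6, -3.1]
width: 0.0149
gripper_force: 18.1
[{'centre': [0.4531, -0.1803, 0.1006], 'confidence': 0.48}] [ 5.16843823  0.31560885 -3.10797916]
```

View pics/s4.png

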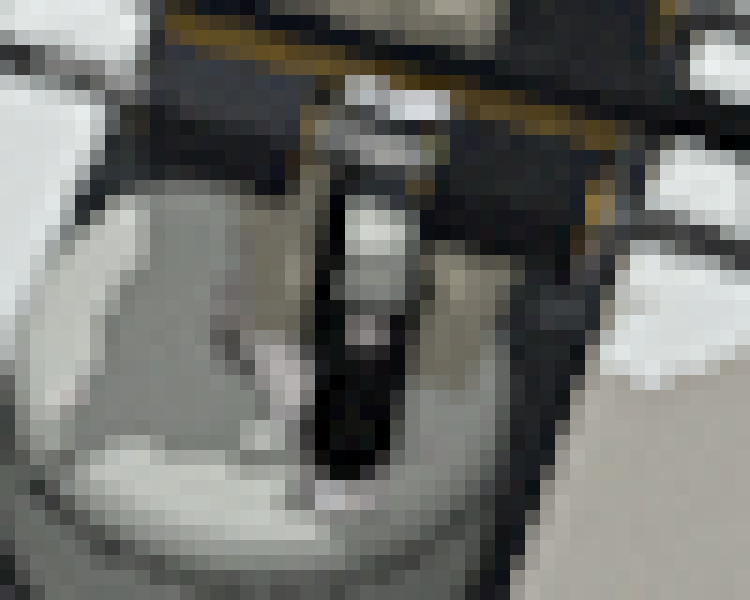

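The tips are biting only the rounded top of the knob (finger ends at rows 186–190, knob top at row 187). So they really are about 25 mm higher than reported. I'll open, go 1.4 cm lower and 2 mm toward +x, and grip again.

```bash
python3 -m crank '[{"dx":0,"dy":0,"dz":0,"wx":0,"wy":0,"wz":0},{"dx":0,"dy":0,"dz":0,"wx":0,"wy":0,"wz":0},{"dx":0,"dy":0,"dz":0,"wx":0,"wy":0,"wz":0},{"dx":0,"dy":-0.1,"dz":0.2,"wx":0,"wy":0,"wz":0},{"dx":0,"dy":-0.2,"dz":0.4,"wx":0,"wy":0,"wz":0},{"dx":0,"dy":-0.2,"dz":0.6,"wx":0,"wy":0,"wz":0},{"dx":0,"dy":-0.2,"dz":0.8,"wx":0,"wy":0,"wz":0},{"dx":0,"dy":-0.2,"dz":1,"wx":0,"wy":0,"wz":0},{"dx":0,"dy":-0.2,"dz":1.2,"wx":0,"wy":0,"wz":0},{"dx":0,"dy":-0.2,"dz":1.4,"wx":0,"wy":0,"wz":0}]' 4.5 40

```

```text
t: 12.25
eef_pos: [0.4534, -0.1791, 0.0674]
ee_rot: [-3.142, -0.0, -1.43]
force: [0.1, -0.8, -0.1]
width: 0.045
gripper_force: 0.0
```

```bash
python3 -m crank '[{"dx":0,"dy":0,"dz":0,"wx":0,"wy":0,"wz":0},{"dx":0,"dy":0,"dz":0,"wx":0,"wy":0,"wz":0},{"dx":0,"dy":0,"dz":0,"wx":0,"wy":0,"wz":0},{"dx":0,"dy":0,"dz":0,"wx":0,"wy":0,"wz":0},{"dx":0,"dy":0,"dz":0,"wx":0,"wy":0,"wz":0},{"dx":0,"dy":0,"dz":0,"wx":0,"wy":0,"wz":0},{"dx":0,"dy":0,"dz":0,"wx":0,"wy":0,"wz":0},{"dx":0,"dy":0,"dz":0,"wx":0,"wy":0,"wz":0},{"dx":0,"dy":0,"dz":0,"wx":0,"wy":0,"wz":0},{"dx":0,"dy":0,"dz":0,"wx":0,"wy":0,"wz":0}]' 0.5 40
python3 circ.py .4838 -.2115 15;  python3 -c "
from h import *
im=arm.grab_frame('scene')
cv2.imwrite('pics/s5.png',cv2.resize(im[165:205,280:330],(750,600),interpolation=0)[:,:,::-1])"
```

```text
t: 13.5
eef_pos: [0.4535, -0.1791, 0.0676]
ee_rot: [-3.142, -0.0, -1.43]
force: [-0.3, 0.6, 1.4]
width: 0.0188
gripper_force: 40.0
r 0.044430648768716156 ang 133.08503724311936 F [-0.3064557   0.63889937  1.40171511] Ft_cw 0.21260427593542797 Fr 0.6759489011791671 w 0.018813918532500428 z 0.0676242291082221
[-0.59 -1.01]
[-0.84 -2.16]
[-0.79 -3.33]
[-0.44 -4.45]
[ 0.19 -5.44]
[ 1.06 -6.24]
[ 2.1  -6.78]
[ 3.24 -7.03]
[ 4.42 -6.98]
[ 5.54 -6.63]
```

View pics/s5.png

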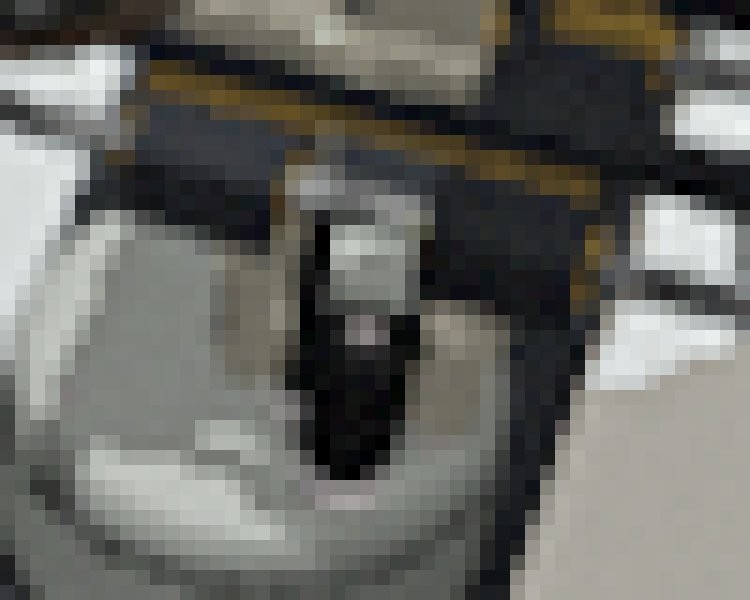

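Gripped firmly: width 18.8 mm, 40 N, and almost no net load. Winding the first 150°.

```bash
python3 -m crank '[{"dx":-0.59,"dy":-1.01,"dz":0,"wx":0,"wy":0,"wz":0},{"dx":-0.84,"dy":-2.16,"dz":0,"wx":0,"wy":0,"wz":0},{"dx":-0.79,"dy":-3.33,"dz":0,"wx":0,"wy":0,"wz":0},{"dx":-0.44,"dy":-4.45,"dz":0,"wx":0,"wy":0,"wz":0},{"dx":0.19,"dy":-5.44,"dz":0,"wx":0,"wy":0,"wz":0},{"dx":1.06,"dy":-6.24,"dz":0,"wx":0,"wy":0,"wz":0},{"dx":2.1,"dy":-6.78,"dz":0,"wx":0,"wy":0,"wz":0},{"dx":3.24,"dy":-7.03,"dz":0,"wx":0,"wy":0,"wz":0},{"dx":4.42,"dy":-6.98,"dz":0,"wx":0,"wy":0,"wz":0},{"dx":5.54,"dy":-6.63,"dz":0,"wx":0,"wy":0,"wz":0}]'
python3 circ.py .4838 -.2115 15
```

```text
t: 14.8
eef_pos: [0.5281, -0.2235, 0.0673]
ee_rot: [-3.14, 0.001, -1.43]
force: [0.3, 8.2, 0.2]
width: 0.0191
gripper_force: 40.0
r 0.0459501144127707 ang -15.185242233342418 F [0.31813249 8.18440595 0.22744713] Ft_cw -7.98197100888539 Fr -1.8368037044411776 w 0.019085798619849954 z 0.06733892641366539
[0.97 0.69]
[1.79 1.53]
[2.37 2.55]
[2.65 3.69]
[2.64 4.87]
[2.32 6.  ]
[1.72 7.01]
[0.88 7.83]
[-0.15  8.4 ]
[-1.29  8.69]
```

It tracks cleanly: about 8 N tangential drag and little radial load. Next 150° (total about 300°, still below 1.2 turns).

```bash
python3 -m crank '[{"dx":0.97,"dy":0.69,"dz":0,"wx":0,"wy":0,"wz":0},{"dx":1.79,"dy":1.53,"dz":0,"wx":0,"wy":0,"wz":0},{"dx":2.37,"dy":2.55,"dz":0,"wx":0,"wy":0,"wz":0},{"dx":2.65,"dy":3.69,"dz":0,"wx":0,"wy":0,"wz":0},{"dx":2.64,"dy":4.87,"dz":0,"wx":0,"wy":0,"wz":0},{"dx":2.32,"dy":6,"dz":0,"wx":0,"wy":0,"wz":0},{"dx":1.72,"dy":7.01,"dz":0,"wx":0,"wy":0,"wz":0},{"dx":0.88,"dy":7.83,"dz":0,"wx":0,"wy":0,"wz":0},{"dx":-0.15,"dy":8.4,"dz":0,"wx":0,"wy":0,"wz":0},{"dx":-1.29,"dy":8.69,"dz":0,"wx":0,"wy":0,"wz":0}]'
python3 circ.py .4838 -.2115 12
```

```text
t: 16.05
eef_pos: [0.4415, -0.2245, 0.0679]
ee_rot: [-3.137, -0.002, -1.43]
force: [8.4, -5.8, -8.1]
width: 0.0185
gripper_force: 40.0
r 0.04425676917009737 ang -162.8666846876628 F [ 8.44623023 -5.81259911 -8.0759919 ] Ft_cw -8.04287280731264 Fr -6.359033776472885 w 0.01853509777277145 z 0.0678888836889665
[-0.93  0.12]
[-1.86 -0.02]
[-2.74 -0.36]
[-3.53 -0.87]
[-4.19 -1.54]
[-4.7  -2.32]
[-5.04 -3.2 ]
[-5.19 -4.13]
[-5.14 -5.07]
[-4.9  -5.98]
```

```bash
python3 -m crank '[{"dx":-0.93,"dy":0.12,"dz":0,"wx":0,"wy":0,"wz":0},{"dx":-1.86,"dy":-0.02,"dz":0,"wx":0,"wy":0,"wz":0},{"dx":-2.74,"dy":-0.36,"dz":0,"wx":0,"wy":0,"wz":0},{"dx":-3.53,"dy":-0.87,"dz":0,"wx":0,"wy":0,"wz":0},{"dx":-4.19,"dy":-1.54,"dz":0,"wx":0,"wy":0,"wz":0},{"dx":-4.7,"dy":-2.32,"dz":0,"wx":0,"wy":0,"wz":0},{"dx":-5.04,"dy":-3.2,"dz":0,"wx":0,"wy":0,"wz":0},{"dx":-5.19,"dy":-4.13,"dz":0,"wx":0,"wy":0,"wz":0},{"dx":-5.14,"dy":-5.07,"dz":0,"wx":0,"wy":0,"wz":0},{"dx":-4.9,"dy":-5.98,"dz":0,"wx":0,"wy":0,"wz":0}]'
python3 circ.py .4841 -.2115 12
```

```text
t: 17.3
eef_pos: [0.4893, -0.1669, 0.0674]
ee_rot: [3.138, 0.001, -1.431]
force: [-7.6, 4.8, 9.4]
width: 0.0184
gripper_force: 40.0
r 0.044917917075278146 ang 83.37853004464091 F [-7.55992011  4.82622636  9.36159931] Ft_cw -8.066001792199339 Fr 3.9223039200985768 w 0.018440324981646935 z 0.06739632079415712
[ 0.32 -0.88]
[ 0.83 -1.67]
[ 1.49 -2.34]
[ 2.28 -2.86]
[ 3.15 -3.2 ]
[ 4.08 -3.36]
[ 5.02 -3.31]
[ 5.93 -3.08]
[ 6.77 -2.65]
[ 7.51 -2.07]
```

Still dragging at 8 N after about 410°. Another 120°.

```bash
python3 -m crank '[{"dx":0.32,"dy":-0.88,"dz":0,"wx":0,"wy":0,"wz":0},{"dx":0.83,"dy":-1.67,"dz":0,"wx":0,"wy":0,"wz":0},{"dx":1.49,"dy":-2.34,"dz":0,"wx":0,"wy":0,"wz":0},{"dx":2.28,"dy":-2.86,"dz":0,"wx":0,"wy":0,"wz":0},{"dx":3.15,"dy":-3.2,"dz":0,"wx":0,"wy":0,"wz":0},{"dx":4.08,"dy":-3.36,"dz":0,"wx":0,"wy":0,"wz":0},{"dx":5.02,"dy":-3.31,"dz":0,"wx":0,"wy":0,"wz":0},{"dx":5.93,"dy":-3.08,"dz":0,"wx":0,"wy":0,"wz":0},{"dx":6.77,"dy":-2.65,"dz":0,"wx":0,"wy":0,"wz":0},{"dx":7.51,"dy":-2.07,"dz":0,"wx":0,"wy":0,"wz":0}]'
python3 circ.py .4841 -.2115 12
```

```text
t: 18.55
eef_pos: [0.522, -0.2371, 0.0671]
ee_rot: [3.141, 0.002, -1.43]
force: [-1.9, 10.6, 3.4]
width: 0.0187
gripper_force: 40.0
r 0.045780311825136186 ang -34.04041785744431 F [-1.9024307  10.57053422  3.44141724] Ft_cw -7.69426003889766 Fr -7.493583830482001 w 0.018729535782792687 z 0.06713981526090956
[0.58 0.76]
[1.05 1.57]
[1.33 2.47]
[1.43 3.4 ]
[1.33 4.34]
[1.04 5.23]
[0.57 6.05]
[-0.06  6.75]
[-0.82  7.3 ]
[-1.68  7.68]
```

```bash
python3 -m crank '[{"dx":0.55,"dy":0.76,"dz":0,"wx":0,"wy":0,"wz":0},{"dx":1,"dy":1.57,"dz":0,"wx":0,"wy":0,"wz":0},{"dx":1.28,"dy":2.47,"dz":0,"wx":0,"wy":0,"wz":0},{"dx":1.38,"dy":3.4,"dz":0,"wx":0,"wy":0,"wz":0},{"dx":1.28,"dy":4.34,"dz":0,"wx":0,"wy":0,"wz":0},{"dx":0.99,"dy":5.23,"dz":0,"wx":0,"wy":0,"wz":0},{"dx":0.52,"dy":6.05,"dz":0,"wx":0,"wy":0,"wz":0},{"dx":-0.11,"dy":6.75,"dz":0,"wx":0,"wy":0,"wz":0},{"dx":-0.87,"dy":7.3,"dz":0,"wx":0,"wy":0,"wz":0},{"dx":-1.73,"dy":7.68,"dz":0,"wx":0,"wy":0,"wz":0}]'
python3 circ.py .4841 -.211 12
```

```text
t: 19.8
eef_pos: [0.4453, -0.2331, 0.0678]
ee_rot: [-3.14, -0.002, -1.43]
force: [4.4, -7.6, -4.7]
width: 0.0185
gripper_force: 40.0
r 0.0446809088193058 ang -150.2982854563147 F [ 4.37992671 -7.61649216 -4.67155458] Ft_cw -8.785998699627719 Fr -0.030622393467590547 w 0.018548077240896053 z 0.06779297323584198
[-0.89  0.28]
[-1.83  0.34]
[-2.76  0.21]
[-3.65 -0.12]
[-4.44 -0.63]
[-5.11 -1.28]
[-5.63 -2.07]
[-5.98 -2.94]
[-6.14 -3.87]
[-6.1  -4.81]
```

Still dragging (total about 643°). Next 120°.

```bash
python3 -m crank '[{"dx":-0.89,"dy":0.28,"dz":0,"wx":0,"wy":0,"wz":0},{"dx":-1.83,"dy":0.34,"dz":0,"wx":0,"wy":0,"wz":0},{"dx":-2.76,"dy":0.21,"dz":0,"wx":0,"wy":0,"wz":0},{"dx":-3.65,"dy":-0.12,"dz":0,"wx":0,"wy":0,"wz":0},{"dx":-4.44,"dy":-0.63,"dz":0,"wx":0,"wy":0,"wz":0},{"dx":-5.11,"dy":-1.28,"dz":0,"wx":0,"wy":0,"wz":0},{"dx":-5.63,"dy":-2.07,"dz":0,"wx":0,"wy":0,"wz":0},{"dx":-5.98,"dy":-2.94,"dz":0,"wx":0,"wy":0,"wz":0},{"dx":-6.14,"dy":-3.87,"dz":0,"wx":0,"wy":0,"wz":0},{"dx":-6.1,"dy":-4.81,"dz":0,"wx":0,"wy":0,"wz":0}]'
python3 circ.py .4841 -.211 12
```

```text
t: 21.05
eef_pos: [0.4807, -0.1664, 0.0674]
ee_rot: [3.137, -0.001, -1.43]
force: [-7.8, -6.1, 8.4]
width: 0.0188
gripper_force: 40.0
r 0.04476462996605635 ang 94.3402538584188 F [-7.8213548  -6.1360137   8.35532877] Ft_cw -8.263293978883947 Fr -5.526502298086363 w 0.018824226846327105 z 0.06735966575025618
[ 0.14 -0.93]
[ 0.48 -1.8 ]
[ 1.   -2.59]
[ 1.68 -3.24]
[ 2.47 -3.75]
[ 3.36 -4.07]
[ 4.29 -4.21]
[ 5.23 -4.15]
[ 6.13 -3.89]
[ 6.96 -3.45]
```

```bash
python3 -m crank '[{"dx":0.14,"dy":-0.93,"dz":0,"wx":0,"wy":0,"wz":0},{"dx":0.48,"dy":-1.8,"dz":0,"wx":0,"wy":0,"wz":0},{"dx":1,"dy":-2.59,"dz":0,"wx":0,"wy":0,"wz":0},{"dx":1.68,"dy":-3.24,"dz":0,"wx":0,"wy":0,"wz":0},{"dx":2.47,"dy":-3.75,"dz":0,"wx":0,"wy":0,"wz":0},{"dx":3.36,"dy":-4.07,"dz":0,"wx":0,"wy":0,"wz":0},{"dx":4.29,"dy":-4.21,"dz":0,"wx":0,"wy":0,"wz":0},{"dx":5.23,"dy":-4.15,"dz":0,"wx":0,"wy":0,"wz":0},{"dx":6.13,"dy":-3.89,"dz":0,"wx":0,"wy":0,"wz":0},{"dx":6.96,"dy":-3.45,"dz":0,"wx":0,"wy":0,"wz":0}]'
python3 circ.py .4841 -.211 12
```

```text
t: 22.3
eef_pos: [0.5267, -0.228, 0.0672]
ee_rot: [3.141, 0.002, -1.43]
force: [-0.8, 8.8, 2.3]
width: 0.0191
gripper_force: 40.0
r 0.04585508060151713 ang -21.696294206551475 F [-0.83218174  8.78546442  2.31326521] Ft_cw -7.855424739694302 Fr -4.021096069497918 w 0.019138884516979062 z 0.06720247072633101
[0.72 0.62]
[1.35 1.32]
[1.83 2.13]
[2.12 3.03]
[2.23 3.96]
[2.13 4.9 ]
[1.84 5.79]
[1.38 6.61]
[0.75 7.31]
[-0.01  7.87]
```

Total about 875°, still 8 N.

```bash
python3 -m crank '[{"dx":0.72,"dy":0.62,"dz":0,"wx":0,"wy":0,"wz":0},{"dx":1.35,"dy":1.32,"dz":0,"wx":0,"wy":0,"wz":0},{"dx":1.83,"dy":2.13,"dz":0,"wx":0,"wy":0,"wz":0},{"dx":2.12,"dy":3.03,"dz":0,"wx":0,"wy":0,"wz":0},{"dx":2.23,"dy":3.96,"dz":0,"wx":0,"wy":0,"wz":0},{"dx":2.13,"dy":4.9,"dz":0,"wx":0,"wy":0,"wz":0},{"dx":1.84,"dy":5.79,"dz":0,"wx":0,"wy":0,"wz":0},{"dx":1.38,"dy":6.61,"dz":0,"wx":0,"wy":0,"wz":0},{"dx":0.75,"dy":7.31,"dz":0,"wx":0,"wy":0,"wz":0},{"dx":-0.01,"dy":7.87,"dz":0,"wx":0,"wy":0,"wz":0}]'
python3 circ.py .4841 -.211 12
```

```text
t: 23.55
eef_pos: [0.4508, -0.241, 0.0678]
ee_rot: [-3.139, -0.002, -1.43]
force: [5.0, -6.3, -5.7]
width: 0.0185
gripper_force: 40.0
r 0.04482295973444357 ang -138.03043716750855 F [ 4.96216971 -6.33052337 -5.66433977] Ft_cw -8.025125467978846 Fr 0.5440730989938808 w 0.018549897937668425 z 0.06779653971007382
[-0.82  0.45]
[-1.73  0.71]
[-2.67  0.78]
[-3.6   0.64]
[-4.48  0.32]
[-5.28 -0.18]
[-5.95 -0.84]
[-6.48 -1.62]
[-6.83 -2.49]
[-6.99 -3.42]
```

```bash
python3 -m crank '[{"dx":-0.82,"dy":0.45,"dz":0,"wx":0,"wy":0,"wz":0},{"dx":-1.73,"dy":0.71,"dz":0,"wx":0,"wy":0,"wz":0},{"dx":-2.67,"dy":0.78,"dz":0,"wx":0,"wy":0,"wz":0},{"dx":-3.6,"dy":0.64,"dz":0,"wx":0,"wy":0,"wz":0},{"dx":-4.48,"dy":0.32,"dz":0,"wx":0,"wy":0,"wz":0},{"dx":-5.28,"dy":-0.18,"dz":0,"wx":0,"wy":0,"wz":0},{"dx":-5.95,"dy":-0.84,"dz":0,"wx":0,"wy":0,"wz":0},{"dx":-6.48,"dy":-1.62,"dz":0,"wx":0,"wy":0,"wz":0},{"dx":-6.83,"dy":-2.49,"dz":0,"wx":0,"wy":0,"wz":0},{"dx":-6.99,"dy":-3.42,"dz":0,"wx":0,"wy":0,"wz":0}]'
python3 circ.py .4841 -.211 12
```

```text
t: 24.8
eef_pos: [0.4716, -0.1679, 0.0675]
ee_rot: [3.138, -0.002, -1.43]
force: [-5.0, -13.8, 4.1]
width: 0.0189
gripper_force: 40.0
r 0.04487778732105842 ang 106.15839340503986 F [ -4.97330717 -13.78716296   4.13641895] Ft_cw -8.613722291980162 Fr -11.858475232986374 w 0.018854192119514966 z 0.06745911823320007
[-0.05 -0.94]
[ 0.12 -1.87]
[ 0.47 -2.74]
[ 0.99 -3.52]
[ 1.67 -4.17]
[ 2.46 -4.67]
[ 3.35 -5.  ]
[ 4.28 -5.13]
[ 5.22 -5.06]
[ 6.12 -4.81]
```

Total about 1107°, still dragging. I'll bias the path 0.5 mm inwards.

```bash
python3 -m crank '[{"dx":0,"dy":-0.94,"dz":0,"wx":0,"wy":0,"wz":0},{"dx":0.17,"dy":-1.87,"dz":0,"wx":0,"wy":0,"wz":0},{"dx":0.52,"dy":-2.74,"dz":0,"wx":0,"wy":0,"wz":0},{"dx":1.04,"dy":-3.52,"dz":0,"wx":0,"wy":0,"wz":0},{"dx":1.72,"dy":-4.17,"dz":0,"wx":0,"wy":0,"wz":0},{"dx":2.5,"dy":-4.67,"dz":0,"wx":0,"wy":0,"wz":0},{"dx":3.38,"dy":-5,"dz":0,"wx":0,"wy":0,"wz":0},{"dx":4.3,"dy":-5.13,"dz":0,"wx":0,"wy":0,"wz":0},{"dx":5.22,"dy":-5.06,"dz":0,"wx":0,"wy":0,"wz":0},{"dx":6.12,"dy":-4.81,"dz":0,"wx":0,"wy":0,"wz":0}]'
python3 circ.py .4841 -.2112 12
```

```text
t: 26.05
eef_pos: [0.5292, -0.2188, 0.0673]
ee_rot: [3.141, 0.002, -1.43]
force: [-1.8, 8.1, 2.5]
width: 0.0186
gripper_force: 40.0
r 0.04569974423861401 ang -9.622774396252915 F [-1.84437925  8.10996233  2.54989822] Ft_cw -7.687544844085045 Fr -3.1740948466176735 w 0.018603375470337136 z 0.0672533181327489
[0.84 0.44]
[1.6  0.99]
[2.24 1.69]
[2.71 2.5 ]
[3.01 3.39]
[3.11 4.33]
[3.02 5.26]
[2.73 6.16]
[2.27 6.98]
[1.64 7.68]
```

```bash
python3 -m crank '[{"dx":0.84,"dy":0.44,"dz":0,"wx":0,"wy":0,"wz":0},{"dx":1.6,"dy":0.99,"dz":0,"wx":0,"wy":0,"wz":0},{"dx":2.24,"dy":1.69,"dz":0,"wx":0,"wy":0,"wz":0},{"dx":2.71,"dy":2.5,"dz":0,"wx":0,"wy":0,"wz":0},{"dx":3.01,"dy":3.39,"dz":0,"wx":0,"wy":0,"wz":0},{"dx":3.11,"dy":4.33,"dz":0,"wx":0,"wy":0,"wz":0},{"dx":3.02,"dy":5.26,"dz":0,"wx":0,"wy":0,"wz":0},{"dx":2.73,"dy":6.16,"dz":0,"wx":0,"wy":0,"wz":0},{"dx":2.27,"dy":6.98,"dz":0,"wx":0,"wy":0,"wz":0},{"dx":1.64,"dy":7.68,"dz":0,"wx":0,"wy":0,"wz":0}]'
python3 circ.py .4841 -.211 12
```

```text
t: 27.3
eef_pos: [0.4558, -0.2464, 0.0676]
ee_rot: [-3.14, 0.0, -1.43]
force: [7.2, 4.8, -3.6]
width: 0.019
gripper_force: 40.0
r 0.0453594967601888 ang -128.62452576575316 F [ 7.24889827  4.78619196 -3.57784819] Ft_cw -2.6756176474105704 Fr -8.264092803730033 w 0.019006273282809155 z 0.06757330932872424
[-0.77  0.54]
[-1.62  0.95]
[-2.54  1.16]
[-3.48  1.19]
[-4.4   1.01]
[-5.27  0.65]
[-6.05  0.11]
[-6.69 -0.57]
[-7.18 -1.37]
[-7.49 -2.26]
```

The tangential force dropped to about 2.7 N at 3.7 turns, and the arm's lag went with it. I'll confirm with a slow extra ~24°, relieving the radial load.

```bash
python3 -m crank '[{"dx":-0.18,"dy":0.07,"dz":0,"wx":0,"wy":0,"wz":0},{"dx":-0.34,"dy":0.17,"dz":0,"wx":0,"wy":0,"wz":0},{"dx":-0.5,"dy":0.28,"dz":0,"wx":0,"wy":0,"wz":0},{"dx":-0.66,"dy":0.39,"dz":0,"wx":0,"wy":0,"wz":0},{"dx":-0.81,"dy":0.49,"dz":0,"wx":0,"wy":0,"wz":0},{"dx":-0.98,"dy":0.59,"dz":0,"wx":0,"wy":0,"wz":0},{"dx":-1.15,"dy":0.68,"dz":0,"wx":0,"wy":0,"wz":0},{"dx":-1.32,"dy":0.76,"dz":0,"wx":0,"wy":0,"wz":0},{"dx":-1.49,"dy":0.83,"dz":0,"wx":0,"wy":0,"wz":0},{"dx":-1.66,"dy":0.9,"dz":0,"wx":0,"wy":0,"wz":0}]'
python3 circ.py .4841 -.211 12 | head -1
```

```text
t: 28.55
eef_pos: [0.4443, -0.2317, 0.0676]
ee_rot: [-3.141, -0.0, -1.43]
force: [4.4, 0.1, -2.7]
width: 0.0189
gripper_force: 40.0
r 0.04487663201541064 ang -152.53075144003677 F [ 4.40698805  0.05660294 -2.68635245] Ft_cw -1.9826008441357021 Fr -3.9362471280981453 w 0.018890019196558774 z 0.06756950268370093
```

It's light (about 1–2 N), so the strip is free. Let go and lift.

```bash
python3 -m crank '[{"dx":0,"dy":0,"dz":0,"wx":0,"wy":0,"wz":0},{"dx":0,"dy":0,"dz":0,"wx":0,"wy":0,"wz":0},{"dx":0,"dy":0,"dz":0,"wx":0,"wy":0,"wz":0},{"dx":0,"dy":0,"dz":-1,"wx":0,"wy":0,"wz":0},{"dx":0,"dy":0,"dz":-2.5,"wx":0,"wy":0,"wz":0},{"dx":0,"dy":0,"dz":-4.5,"wx":0,"wy":0,"wz":0},{"dx":0,"dy":0,"dz":-6.5,"wx":0,"wy":0,"wz":0},{"dx":-3,"dy":0,"dz":-8,"wx":0,"wy":0,"wz":0},{"dx":-7,"dy":0,"dz":-8,"wx":0,"wy":0,"wz":0},{"dx":-11,"dy":0,"dz":-8,"wx":0,"wy":0,"wz":0}]' 4.5 15
python3 -c "
from h import *
for c in('scene','top'):
  arm.grab_frame(c)
  for n in('fresh_roll','bowl'):print(c,n,[np.round(d['centre'],4).tolist() for d in arm.mark_of(c,n)])
print(tool([.44,.12,.03]))"
```

```text
t: 29.8
eef_pos: [0.429, -0.122, 0.149]
ee_rot: [-3.14, -0.0, -1.431]
force: [0.4, 0.0, 0.6]
width: 0.045
gripper_force: 0.0
scene fresh_roll [[0.3947, 0.2401, 0.0017], [0.4377, 0.1185, 0.0007], [0.492, 0.236, -0.0016]]
scene bowl [[0.51, -0.3814, 0.0166]]
top fresh_roll [[0.4911, 0.2335, 0.0021], [0.3928, 0.2425, -0.0018], [0.438, 0.1205, 0.0009]]
top bowl [[0.5089, -0.3815, 0.0201]]
[-23.93  -4.47  11.82]
```

```bash
python3 -m crank '[{"dx":-4,"dy":-0.5,"dz":0,"wx":0,"wy":0,"wz":0},{"dx":-8,"dy":-1.2,"dz":0,"wx":0,"wy":0,"wz":0},{"dx":-12,"dy":-2,"dz":0,"wx":0,"wy":0,"wz":0},{"dx":-16,"dy":-3,"dz":0,"wx":0,"wy":0,"wz":0},{"dx":-20,"dy":-3.8,"dz":1,"wx":0,"wy":0,"wz":0},{"dx":-23,"dy":-4.4,"dz":3,"wx":0,"wy":0,"wz":0},{"dx":-23.9,"dy":-4.4,"dz":6,"wx":0,"wy":0,"wz":0},{"dx":-23.9,"dy":-4.4,"dz":9,"wx":0,"wy":0,"wz":0},{"dx":-23.9,"dy":-4.4,"dz":11.5,"wx":0,"wy":0,"wz":0},{"dx":-23.9,"dy":-4.4,"dz":11.5,"wx":0,"wy":0,"wz":0}]' 8.7 15
python3 -c "
from h import *
im=arm.grab_frame('scene');e=arm.get_state()['eef_pos'];print(px('scene',e),tool([.4395,.1195,-.012]))
cv2.imwrite('pics/s6.png',cv2.resize(im[255:315,225:300],(750,600),interpolation=0)[:,:,::-1])"
```

```text
t: 31.35
eef_pos: [0.4381, 0.1184, 0.0311]
ee_rot: [3.138, -0.002, -1.432]
force: [-0.7, -0.2, -0.5]
width: 0.0871
gripper_force: 0.0
(np.float64(259.717986660015), np.float64(284.2129716798692)) [-0.05 -0.06  4.43]
```

View pics/s6.png

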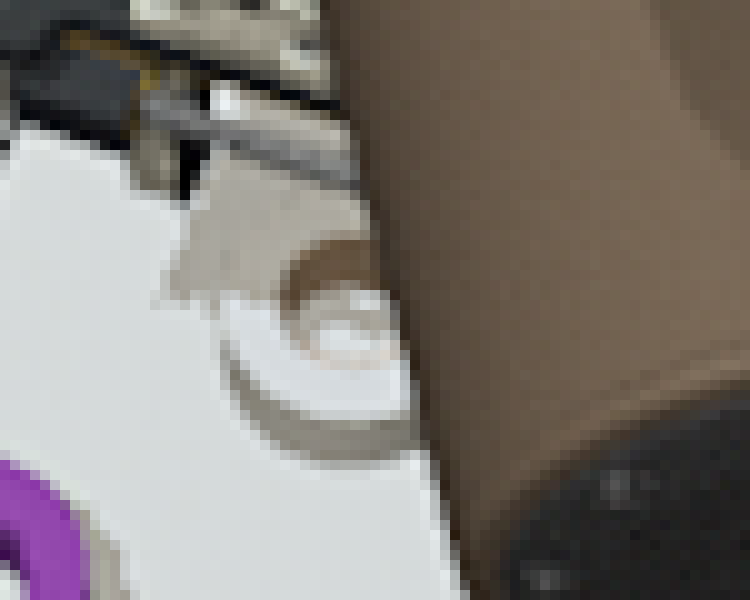

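The left finger's end shows at scene (~242,274) and the roll's centre at about (260,287). I'll compare that with where that finger should appear.

```bash
python3 -c "
from h import *
e=arm.get_state()['eef_pos'];y=-1.431;ty=np.array([np.sin(y),-np.cos(y),0]);tx=np.array([np.cos(y),np.sin(y),0])
for d in(.044,.0545,.065):
  for z in(0,.025,.035):
    print(d,z,[np.round(px('scene',e-d*ty+s*tx+[0,0,z]),1).tolist() for s in(-.0095,0,.0095)])"
```

```text
0.044 0 [[242.9, 282.0], [244.2, 279.0], [245.5, 276.0]]
0.044 0.025 [[242.7, 277.3], [244.1, 274.3], [245.4, 271.3]]
0.044 0.035 [[242.7, 275.4], [244.0, 272.4], [245.4, 269.3]]
0.0545 0 [[239.2, 280.7], [240.5, 277.7], [241.8, 274.8]]
0.0545 0.025 [[239.0, 276.0], [240.3, 273.0], [241.7, 270.0]]
0.0545 0.035 [[238.9, 274.1], [240.3, 271.1], [241.6, 268.1]]
0.065 0 [[235.5, 279.5], [236.8, 276.5], [238.2, 273.5]]
0.065 0.025 [[235.3, 274.8], [236.6, 271.8], [238.0, 268.8]]
0.065 0.035 [[235.2, 272.9], [236.5, 269.8], [237.9, 266.9]]
```

This confirms the same ~27 mm height offset. Descend 4.2 cm, leaving the tips about 15 mm over the counter, and check the force.

```bash
python3 -m crank '[{"dx":-0.05,"dy":-0.06,"dz":0.6,"wx":0,"wy":0,"wz":0},{"dx":-0.05,"dy":-0.06,"dz":1.4,"wx":0,"wy":0,"wz":0},{"dx":-0.05,"dy":-0.06,"dz":2.2,"wx":0,"wy":0,"wz":0},{"dx":-0.05,"dy":-0.06,"dz":2.8,"wx":0,"wy":0,"wz":0},{"dx":-0.05,"dy":-0.06,"dz":3.3,"wx":0,"wy":0,"wz":0},{"dx":-0.05,"dy":-0.06,"dz":3.7,"wx":0,"wy":0,"wz":0},{"dx":-0.05,"dy":-0.06,"dz":4,"wx":0,"wy":0,"wz":0},{"dx":-0.05,"dy":-0.06,"dz":4.2,"wx":0,"wy":0,"wz":0},{"dx":-0.05,"dy":-0.06,"dz":4.2,"wx":0,"wy":0,"wz":0},{"dx":-0.05,"dy":-0.06,"dz":4.2,"wx":0,"wy":0,"wz":0}]'
```

```text
t: 32.65
eef_pos: [0.4395, 0.1206, -0.0093]
ee_rot: [-3.141, 0.0, -1.43]
force: [-0.3, 0.5, 0.2]
width: 0.0871
gripper_force: 0.0
```

z reads −9 mm with no contact, which settles the offset. Grip.

```bash
python3 -m crank '[{"dx":0,"dy":0,"dz":0,"wx":0,"wy":0,"wz":0},{"dx":0,"dy":0,"dz":0,"wx":0,"wy":0,"wz":0},{"dx":0,"dy":0,"dz":0,"wx":0,"wy":0,"wz":0},{"dx":0,"dy":0,"dz":0,"wx":0,"wy":0,"wz":0},{"dx":0,"dy":0,"dz":0,"wx":0,"wy":0,"wz":0},{"dx":0,"dy":0,"dz":0,"wx":0,"wy":0,"wz":0},{"dx":0,"dy":0,"dz":0,"wx":0,"wy":0,"wz":0},{"dx":0,"dy":0,"dz":0,"wx":0,"wy":0,"wz":0},{"dx":0,"dy":0,"dz":0,"wx":0,"wy":0,"wz":0},{"dx":0,"dy":0,"dz":0,"wx":0,"wy":0,"wz":0}]' 6.4 15
python3 -c "
from h import *
im=arm.grab_frame('scene');t=arm.grab_frame('top')
for c in('scene','top'):print(c,[np.round(d['centre'],4).tolist() for d in arm.mark_of(c,'fresh_roll')])
cv2.imwrite('pics/s7.png',cv2.resize(im[255:315,225:300],(750,600),interpolation=0)[:,:,::-1])"
```

```text
t: 33.9
eef_pos: [0.4395, 0.1206, -0.0094]
ee_rot: [-3.142, 0.0, -1.43]
force: [0.2, -0.3, 2.0]
width: 0.0675
gripper_force: 15.0
scene [[0.3954, 0.239, 0.0045], [0.4406, 0.1181, -0.0004], [0.493, 0.2376, -0.0004]]
top [[0.4435, 0.1191, -0.0013], [0.4893, 0.2341, -0.001]]
```

Held at 67.5 mm and 15 N, and the networks see the roll 1–2 mm from the tool centre. Lift 15 cm to clear the knob and carry it over.

```bash
python3 -m crank '[{"dx":0,"dy":0,"dz":-1,"wx":0,"wy":0,"wz":0},{"dx":0,"dy":0,"dz":-3,"wx":0,"wy":0,"wz":0},{"dx":0,"dy":0,"dz":-6,"wx":0,"wy":0,"wz":0},{"dx":0,"dy":0,"dz":-9,"wx":0,"wy":0,"wz":0},{"dx":1,"dy":0,"dz":-12,"wx":0,"wy":0,"wz":0},{"dx":3,"dy":0,"dz":-14,"wx":0,"wy":0,"wz":0},{"dx":6,"dy":0,"dz":-15.5,"wx":0,"wy":0,"wz":0},{"dx":10,"dy":0,"dz":-16,"wx":0,"wy":0,"wz":0},{"dx":14,"dy":0,"dz":-16,"wx":0,"wy":0,"wz":0},{"dx":18,"dy":0,"dz":-16,"wx":0,"wy":0,"wz":0}]'
python3 -m crank '[{"dx":4,"dy":0,"dz":0,"wx":0,"wy":0,"wz":0},{"dx":8,"dy":0,"dz":0,"wx":0,"wy":0,"wz":0},{"dx":12,"dy":0,"dz":0,"wx":0,"wy":0,"wz":0},{"dx":16,"dy":0,"dz":0,"wx":0,"wy":0,"wz":0},{"dx":20,"dy":0,"dz":0,"wx":0,"wy":0,"wz":0},{"dx":24,"dy":0,"dz":0,"wx":0,"wy":0,"wz":0},{"dx":28,"dy":0.1,"dz":0,"wx":0,"wy":0,"wz":0},{"dx":31,"dy":0.15,"dz":0,"wx":0,"wy":0,"wz":0},{"dx":32.3,"dy":0.15,"dz":0,"wx":0,"wy":0,"wz":0},{"dx":32.3,"dy":0.15,"dz":0,"wx":0,"wy":0,"wz":0}]'
python3 -c "
from h import *
im=arm.grab_frame('scene')
for n in('fresh_roll','bowl'):print(n,[np.round(d['centre'],4).tolist() for d in arm.mark_of('scene',n)])
print(tool([.5084,-.378,.0076]),arm.get_state()['force'],arm.get_state()['width'])"
```

```text
t: 35.35
eef_pos: [0.4644, -0.0589, 0.1513]
ee_rot: [-3.141, 0.0, -1.43]
force: [0.1, 1.3, -0.3]
width: 0.0673
gripper_force: 15.0
t: 36.6
eef_pos: [0.508, -0.378, 0.1504]
ee_rot: [3.141, 0.0, -1.431]
force: [-0.4, -0.1, -1.6]
width: 0.0673
gripper_force: 15.0
fresh_roll [[0.4917, 0.2345, -0.0012], [0.5091, -0.3764, 0.1565], [0.3936, 0.2423, 0.0029]]
bowl [[0.5105, -0.3795, 0.0171], [0.4823, -0.2115, 0.0667]]
[1.200e-01 1.000e-02 1.432e+01] [-0.2138003   0.07845738 -1.17202632] 0.06741401978152281
```

```bash
python3 -m crank '[{"dx":0.05,"dy":-0.05,"dz":1,"wx":0,"wy":0,"wz":0},{"dx":0.05,"dy":-0.05,"dz":2.5,"wx":0,"wy":0,"wz":0},{"dx":0.05,"dy":-0.05,"dz":4.5,"wx":0,"wy":0,"wz":0},{"dx":0.05,"dy":-0.05,"dz":6.5,"wx":0,"wy":0,"wz":0},{"dx":0.05,"dy":-0.05,"dz":8.5,"wx":0,"wy":0,"wz":0},{"dx":0.05,"dy":-0.05,"dz":10,"wx":0,"wy":0,"wz":0},{"dx":0.05,"dy":-0.05,"dz":11,"wx":0,"wy":0,"wz":0},{"dx":0.05,"dy":-0.05,"dz":11.5,"wx":0,"wy":0,"wz":0},{"dx":0.05,"dy":-0.05,"dz":11.5,"wx":0,"wy":0,"wz":0},{"dx":0.05,"dy":-0.05,"dz":11.5,"wx":0,"wy":0,"wz":0}]'
python3 -c "
from h import *
for c in('scene','top'):
  arm.grab_frame(c)
  for n in('fresh_roll','bowl'):print(c,n,[np.round(d['centre'],4).tolist() for d in arm.mark_of(c,n)])
im=arm.grab_frame('scene')
cv2.imwrite('pics/s8.png',cv2.resize(im[140:190,280:340],(720,600),interpolation=cv2.INTER_CUBIC)[:,:,::-1])
print(tool([.5084,-.378,.0076]))"
```

```text
t: 38.0
eef_pos: [0.5094, -0.3783, 0.0362]
ee_rot: [-3.141, -0.001, -1.43]
force: [0.2, -0.5, -1.2]
width: 0.0677
gripper_force: 15.0
scene fresh_roll [[0.5101, -0.379, 0.0457], [0.4939, 0.2328, 0.0015]]
scene bowl [[0.5102, -0.3763, 0.0166]]
top fresh_roll [[0.3914, 0.2455, 0.0017], [0.4905, 0.2321, -0.0007], [0.5112, -0.3765, 0.0458]]
top bowl []
[-0.03  0.06  2.82]
```

View pics/s8.png

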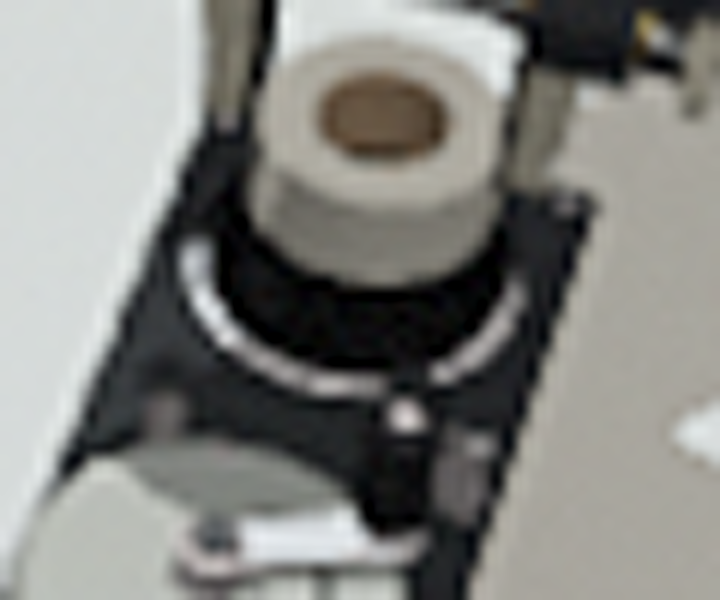

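The roll (crop 375,160) hangs level over the black bowl (crop 360,300), and the networks agree within about 2 mm. Lowering slowly, with the grip eased to 7 N so it would slip rather than force.

```bash
python3 -m crank '[{"dx":0,"dy":0,"dz":0.3,"wx":0,"wy":0,"wz":0},{"dx":0,"dy":0,"dz":0.7,"wx":0,"wy":0,"wz":0},{"dx":0,"dy":0,"dz":1.1,"wx":0,"wy":0,"wz":0},{"dx":0,"dy":0,"dz":1.4,"wx":0,"wy":0,"wz":0},{"dx":0,"dy":0,"dz":1.7,"wx":0,"wy":0,"wz":0},{"dx":0,"dy":0,"dz":1.9,"wx":0,"wy":0,"wz":0},{"dx":0,"dy":0,"dz":2.1,"wx":0,"wy":0,"wz":0},{"dx":0,"dy":0,"dz":2.3,"wx":0,"wy":0,"wz":0},{"dx":0,"dy":0,"dz":2.4,"wx":0,"wy":0,"wz":0},{"dx":0,"dy":0,"dz":2.5,"wx":0,"wy":0,"wz":0}]' - 7
python3 -m crank '[{"dx":0,"dy":0,"dz":0.1,"wx":0,"wy":0,"wz":0},{"dx":0,"dy":0,"dz":0.15,"wx":0,"wy":0,"wz":0},{"dx":0,"dy":0,"dz":0.2,"wx":0,"wy":0,"wz":0},{"dx":0,"dy":0,"dz":0.25,"wx":0,"wy":0,"wz":0},{"dx":0,"dy":0,"dz":0.3,"wx":0,"wy":0,"wz":0},{"dx":0,"dy":0,"dz":0.3,"wx":0,"wy":0,"wz":0},{"dx":0,"dy":0,"dz":0.3,"wx":0,"wy":0,"wz":0},{"dx":0,"dy":0,"dz":0.3,"wx":0,"wy":0,"wz":0},{"dx":0,"dy":0,"dz":0.3,"wx":0,"wy":0,"wz":0},{"dx":0,"dy":0,"dz":0.3,"wx":0,"wy":0,"wz":0}]'
python3 -c "
from h import *
for c in('scene','top'):
  arm.grab_frame(c)
  for n in('fresh_roll',):print(c,n,[np.round(d['centre'],4).tolist() for d in arm.mark_of(c,n)])"
```

```text
t: 39.6
eef_pos: [0.509, -0.3781, 0.0105]
ee_rot: [-3.141, -0.0, -1.43]
force: [-0.3, 0.1, -0.0]
width: 0.068
gripper_force: 7.0
t: 40.85
eef_pos: [0.509, -0.3782, 0.0077]
ee_rot: [-3.141, -0.0, -1.43]
force: [-0.7, 0.8, 1.3]
width: 0.0676
gripper_force: 7.0
scene fresh_roll [[0.3987, 0.2437, -0.0021], [0.5093, -0.3794, 0.013], [0.4925, 0.2336, -0.0004]]
top fresh_roll [[0.4912, 0.2339, -0.0008], [0.3898, 0.243, 0.0002], [0.5067, -0.3785, 0.0145]]
```

It's on the floor: underside at 17 mm with a light contact force. Release, rise, and clear away.

```bash
python3 -m crank '[{"dx":0,"dy":0,"dz":0,"wx":0,"wy":0,"wz":0},{"dx":0,"dy":0,"dz":0,"wx":0,"wy":0,"wz":0},{"dx":0,"dy":0,"dz":0,"wx":0,"wy":0,"wz":0},{"dx":0,"dy":0,"dz":0,"wx":0,"wy":0,"wz":0},{"dx":0,"dy":0,"dz":-0.5,"wx":0,"wy":0,"wz":0},{"dx":0,"dy":0,"dz":-1.5,"wx":0,"wy":0,"wz":0},{"dx":0,"dy":0,"dz":-3.5,"wx":0,"wy":0,"wz":0},{"dx":0,"dy":0,"dz":-6,"wx":0,"wy":0,"wz":0},{"dx":0,"dy":0,"dz":-9,"wx":0,"wy":0,"wz":0},{"dx":0,"dy":0,"dz":-12,"wx":0,"wy":0,"wz":0}]' 8.6 7
python3 -m crank '[{"dx":-4,"dy":0,"dz":-3,"wx":0,"wy":0,"wz":0},{"dx":-8,"dy":0,"dz":-6,"wx":0,"wy":0,"wz":0},{"dx":-12,"dy":0,"dz":-8,"wx":0,"wy":0,"wz":0},{"dx":-16,"dy":0,"dz":-8,"wx":0,"wy":0,"wz":0},{"dx":-20,"dy":0,"dz":-8,"wx":0,"wy":0,"wz":0},{"dx":-24,"dy":0,"dz":-8,"wx":0,"wy":0,"wz":0},{"dx":-28,"dy":0,"dz":-8,"wx":0,"wy":0,"wz":0},{"dx":-31,"dy":0,"dz":-8,"wx":0,"wy":0,"wz":0},{"dx":-32,"dy":0,"dz":-8,"wx":0,"wy":0,"wz":0},{"dx":-32,"dy":0,"dz":-8,"wx":0,"wy":0,"wz":0}]'
python3 -c "
from h import *
ims=[]
for c in('scene','top'):
  im=arm.grab_frame(c)
  for n in('fresh_roll','bowl'):print(c,n,[np.round(d['centre'],4).tolist() for d in arm.mark_of(c,n)])
  ims.append(cv2.resize(im[145:195,285:335] if c=='scene' else im[160:210,320:370],(400,400),interpolation=cv2.INTER_CUBIC))
cv2.imwrite('pics/s9.png',np.hstack(ims)[:,:,::-1])"
```

```text
t: 42.3
eef_pos: [0.509, -0.3782, 0.1295]
ee_rot: [-3.141, -0.0, -1.43]
force: [0.3, -0.1, -0.6]
width: 0.0864
gripper_force: 0.0
t: 43.55
eef_pos: [0.4643, -0.0611, 0.2082]
ee_rot: [-3.141, 0.0, -1.429]
force: [0.3, 0.1, 0.3]
width: 0.0858
gripper_force: 0.0
scene fresh_roll [[0.395, 0.2423, 0.0027], [0.4931, 0.2333, -0.002], [0.5091, -0.3805, 0.0158], [0.7065, -0.005, 0.0001]]
scene bowl [[0.513, -0.38, 0.0181]]
top fresh_roll [[0.4901, 0.232, 0.0006], [0.508, -0.3794, 0.018], [0.3916, 0.2441, 0.0002], [0.7165, -0.0697, -0.0018], [0.7023, 0.0, -0.0003]]
top bowl [[0.7194, -0.0727, -0.0045], [0.5084, -0.3773, 0.022]]
```

View pics/s9.png

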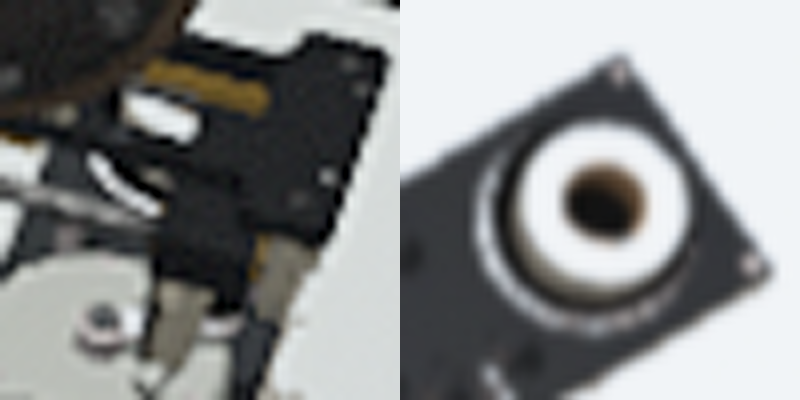

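The top crop (605,205) shows the white roll sitting level in the bowl, with its rim showing evenly for this oblique view. The networks put it at z ≈ 0.017 and within 2 mm of the bowl's centre. Handing in.

```bash
python3 -c "
from station import arm
print(arm.job_done())"
```

```text
the job is handed in; nothing more can be done
None
```

I wound the crank until it went light at about 3.7 turns and let it go, set the white roll flat in the bowl without touching anything else, and handed the job in at about 44 s; no verdict came back.

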